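# Re-seat three casting flasks on their own rubber sprue bases

## Task

Before investment is poured, each of the three steel casting flasks must be seated in the rubber base of its own size, but they have been put on one another's bases. Change them round, using the biggest base, which is spare, or another free spot on the way, so that every flask ends upright and fully down inside the collar of the base that fits it. Set the flasks down gently rather than dropping or knocking them over, and leave the glass, the tape and the scale where they are.

Things in the scene. Friction and masses are not known exactly. Their poses are not given: they have to be found in the camera images.
- flask_small: the small casting flask: a plain round steel tube, open at both ends, outside diameter 40 mm, 54 mm tall, wall 3 mm, 150 g give or take a fifth. It stands upright; origin at the centre of its underside, z up along the tube. Grasp it round the outside near its top. At the start it stands loosely inside the medium base.
- flask_medium: the medium casting flask: a plain round steel tube, open at both ends, outside diameter 54 mm, 66 mm tall, wall 3 mm, 220 g give or take a fifth. It stands upright; origin at the centre of its underside, z up along the tube. Grasp it round the outside near its top. At the start it stands loosely inside the large base.
- flask_large: the large casting flask: a plain round steel tube, open at both ends, outside diameter 66 mm, 80 mm tall, wall 3 mm, 320 g give or take a fifth. It stands upright; origin at the centre of its underside, z up along the tube. Grasp it round the outside near its top. At the start it stands on top of the rim of the small base, 22 mm up, too wide to go in.
- base_small: base that fits the small flask: round dark rubber, stuck to the bench. Foot 82 mm, collar 75 mm across; rim 22 mm above the bench. Bore tapers from 56 mm at the rim to 45 mm at the inner floor, 6 mm above the bench. In its middle a cone, 16 mm wide, 12 mm high, 10 mm wide at its top (goes inside the flask). Origin: centre of its underside.
- base_medium: base that fits the medium flask: round dark rubber, stuck to the bench. Foot 94 mm, collar 84 mm across; rim 22 mm above the bench. Bore tapers from 70 mm at the rim to 59 mm at the inner floor, 6 mm above the bench. In its middle a cone, 22 mm wide, 12 mm high, 10 mm wide at its top (goes inside the flask). Origin: centre of its underside.
- base_large: base that fits the large flask: round dark rubber, stuck to the bench. Foot 108 mm, collar 96 mm across; rim 22 mm above the bench. Bore tapers from 82 mm at the rim to 71 mm at the inner floor, 6 mm above the bench. In its middle a cone, 26 mm wide, 12 mm high, 10 mm wide at its top (goes inside the flask). Origin: centre of its underside.
- base_spare: biggest base, spare: any flask can stand in it meanwhile: round dark rubber, stuck to the bench. Foot 126 mm, collar 112 mm across; rim 22 mm above the bench. Bore tapers from 98 mm at the rim to 87 mm at the inner floor, 6 mm above the bench. In its middle a cone, 28 mm wide, 12 mm high, 10 mm wide at its top (goes inside the flask). Origin: centre of its underside.
- slurry_glass: bystander: an open drinking glass 78 mm across, 112 mm tall, with dried white slurry, behind the work; origin at the centre of its underside. Leave it alone.
- tape_roll: bystander: a roll of masking tape lying flat, 104 mm across, 25 mm high, at the front of the bench; origin at the centre of its underside. Leave it alone.
- pocket_scale: bystander: a small black pocket scale, 73 x 74 mm, 44 mm high; origin at the centre of its underside. Leave it alone.
Things that resemble listed ones, but are neither listed nor needed, are in the scene too. Leave any purple look-alike of the flask_medium alone.

How it is judged (in metres and radians):
At the end, for the whole second after the job is handed in: The small, medium and large flask each stand in the base of the same name: centre within 9 mm of the base's centre, underside on the base's inner floor (within 3 mm of 6 mm above the base's underside), upright within 0.08 rad, released and at rest (horizontal distance between flask_small and base_small below 0.009 m and z of flask_small in the frame of base_small between 0.003 and 0.009 m and angle between each of flask_small, flask_medium, flask_large's own z axis and vertical below 0.08 rad and linear speed of each of flask_small, flask_medium, flask_large below 0.02 m/s and angular speed of each of flask_small, flask_medium, flask_large below 0.2 rad/s and horizontal distance between flask_medium and base_medium below 0.009 m and z of flask_medium in the frame of base_medium between 0.003 and 0.009 m and horizontal distance between flask_large and base_large below 0.009 m and z of flask_large in the frame of base_large between 0.003 and 0.009 m); the robot touches nothing.
It fails at once if a flask is dropped or thrown: it moves faster than 0.7 m/s (a free fall of about 25 mm) while the fingers do not hold it ((linear speed of flask_small above 0.7 m/s and contact force between the fingers and flask_small below 0.1 N) or (linear speed of flask_medium above 0.7 m/s and contact force between the fingers and flask_medium below 0.1 N) or (linear speed of flask_large above 0.7 m/s and contact force between the fingers and flask_large below 0.1 N)).
It fails at once if a flask is knocked over (tilted more than 60 degrees) (angle between any of flask_small, flask_medium, flask_large's own z axis and vertical above 1.05 rad).
It fails at once if the glass, the tape roll or the scale is pushed more than 30 mm from where it stood (distance of any of slurry_glass, tape_roll, pocket_scale from where it was at the start of the episode above 0.03 m).
It also fails if it takes over 102 s, if anything falls off the work surface, if the arm or the gripper's body presses on something with over 40 N, if the wrist force passes 120 N, or if a joint passes its speed limit or range.

## Robot

A 6-joint arm with a two-finger parallel gripper is mounted at the origin on a cart in front of the work surface, level with it; the furniture and walls round the work are solid. World frame = base frame: x ahead of the robot, y to its left, z up, the work surface at z = 0. Lengths are in mm, angles in rad, forces in N, time in s.
With the tool pointing down it reaches from about 300 to 775 mm from the base axis. Payload 14.6 kg.
Tool frame: the origin (TCP) lies on the centre line of the jaws, within the pads' length; the fingertips stand manip.finger_overhang ahead of it and the grasp point (between the pads) lies 11 mm behind it (manip.finger_overhang is the distance from the TCP to the fingertips, in mm); y points along the fingers, x is the direction in which the jaws open and shut, and the axes are right-handed (so a half turn about y gives the same grasp; the last joint's range is limited). The gripper opens to 94 mm and grips with 3 to 60 N. Pads are 16 mm wide; open, the fingers measure 119 mm over their backs; the gripper's body (75 mm by 177 mm) begins 78 mm behind the grasp point.
Start: joints at [-1.292, 0.3, 1.521, -0, 1.321, -0.067], TCP at [186.415, -517.435, 213.446] pointing down, gripper open.
Joint ranges: [-3.03, 3.03], [-0.79, 2.21], [0.23, 2.52], [-1.04, 4.18], [0, 3.07], [-2.55, 2.55]. Speed limits (rad/s): [2.22, 2.22, 2.57, 3.14, 3.14, 3.14].

## Interface

Orientations are given as [roll, pitch, yaw] about the fixed x, y, z axes, in that order (R = Rz(yaw) Ry(pitch) Rx(roll)).
In Python, from cell import monitor, viewer, ticket, manip gives the robot as it stands.
- The arm moves only by the shell command python3 -m jog 'ROWS' [FORCE]. ROWS is JSON, a list of rows, each an object of numbers: "grip": the finger opening in cm, from 0 to 9.4; "dx", "dy", "dz": the shift along the tool's x, y, z in cm; "spin": the turn about the tool's y in degrees. In form: [{"grip": .., "dx": .., "dy": .., "dz": .., "spin": ..}, ...]. A call has 1 to 20 rows; each row is the pose to reach, as a shift and turn from the pose commanded when the call began, along the tool's axes at that moment; what a row does not reach only later rows make up. A row lasts 1/8 s, in which the tool goes at most 62.5 mm and 10.7 degrees, less where a joint would pass 70% of its speed; a pose out of reach is approached as far as the arm can. A call with a gripper value outside its range is refused whole. The fingers move at their own pace and stop on an object; FORCE is the grip in N (left out, the last holds). Time passes only in rows, so rows that repeat a pose let the fingers close. It gives the time, the measured TCP pose, the force and the opening at its end, in the units of the state.
- monitor.read_state(): the state, without advancing time (a new reading comes with each control period).
- viewer.camera(name): name is "side" or "top"; returns a dict with "color" (384x512x3 uint8, red, green, blue), "vertical_fov" (degrees; the focal length in pixels is half the picture's height over the tangent of half this angle, whatever the lens; pixels are square), "cx", "cy" (the principal point, pixels), "k1" (the pictures are not rectified: a ray, as slopes to the right and down, at radius r is drawn at 1 + k1 r^2 times it, then the intrinsics apply), "rvec" (rotation vector, rad) and "tvec" (3), from world to camera coordinates, as OpenCV has them. Camera axes: x right, y down, z forward; pixel columns grow to the right and rows downward; lengths in mm; the calibration is good to about 2 mm. A picture is of the moment at which its call begins. There is no depth.
- ticket.sign_off(): hands the job in, once; it reports no verdict.
The state is a dict: "clock": time; "joints": joint angles; "qd": joint speeds; "effort": joint torques, N m; "eef_pos": TCP position; "eef_rot": TCP orientation; "wrist_force": force on the tool from outside, world axes, zero at the start; "moment": the same for the moment, N m; "finger_gap": finger opening in mm.
Only numpy, scipy, OpenCV 4.12 (cv2) and the standard library are available. Lean on these libraries where they do the work, as an engineer would, in place of code of your own. Each camera call takes 0.05 s, during which the arm holds its last target. There are 200 camera calls.

## Working session

There is one attempt and no reset: what is moved stays moved. The work goes in short steps, Python scripts to look and compute and a shell command to move; the robot and the scene stay as the last step left them, time stands still between calls to the robot, and variables do not carry over. Pictures are saved under pics/ and viewed, about 12 in all and at most 16, crops included, and the job is handed in when it is done.

```bash
ls; mkdir -p pics; cat > h.py <<'E'
import numpy as np,cv2
from cell import monitor,viewer,ticket,manip
def shot(name,fn=None):
    c=viewer.camera(name)
    if fn: cv2.imwrite(f'pics/{fn}.png',c['color'][:,:,::-1])
    return c
def K(c):
    f=c['color'].shape[0]/2/np.tan(np.radians(c['vertical_fov'])/2)
    return np.array([[f,0,c['cx']],[0,f,c['cy']],[0,0,1.]]),np.array([c['k1'],0,0,0.])
def ray(c,uv):
    k,d=K(c); p=cv2.undistortPoints(np.array(uv,float).reshape(-1,1,2),k,d).reshape(-1,2)
    R=cv2.Rodrigues(np.array(c['rvec'],float))[0]; t=np.array(c['tvec'],float)
    return -R.T@t,np.c_[p,np.ones(len(p))]@R
def onplane(c,uv,z):
    o,r=ray(c,uv); return o+r*((z-o[2])/r[:,2])[:,None]
def proj(c,P):
    k,d=K(c); return cv2.projectPoints(np.array(P,float).reshape(-1,1,3),np.array(c['rvec'],float),np.array(c['tvec'],float),k,d)[0].reshape(-1,2)
E
python3 - <<'E'
from h import *
for n in('top','side'):
    c=shot(n,n+'0'); print(n,ray(c,[[256,192]]),c['vertical_fov'],c['k1'])
s=monitor.read_state(); print(s, manip.finger_overhang)
E
```

```text
pics
top (array([391.27388303,  78.16083352, 905.11905455]), array([[ 0.19567917,  0.01919376, -0.98062914]])) 57.597325405795296 -0.09735636817517461
side (array([162.81014189, 858.12259336, 589.67339716]), array([[ 0.3678737 , -0.75533695, -0.54239185]])) 49.51829739684625 0.005972359273889814
{'clock': 0.1, 'joints': array([-1.29160729e+00,  3.00410561e-01,  1.52152121e+00, -3.69880485e-05,
        1.32067403e+00, -6.66000295e-02]), 'qd': array([ 0.002855  ,  0.00036261, -0.00074797, -0.00176919, -0.00055877,
       -0.00268871]), 'effort': array([ 9.36254764e-04, -5.32646942e+01, -3.53283834e+01,  7.09441979e-02,
        2.35002738e-02, -4.80400274e-05]), 'eef_pos': array([ 186.3434153 , -517.23436703,  212.94485182]), 'eef_rot': array([-1.57076465e+00,  1.01328527e-03, -1.22499807e+00]), 'wrist_force': array([0.56298139, 0.33419773, 1.12934103]), 'moment': array([-0.00330691,  0.00678024,  0.03458071]), 'finger_gap': 93.97868522126718} 8.0
```

View pics/top0.png

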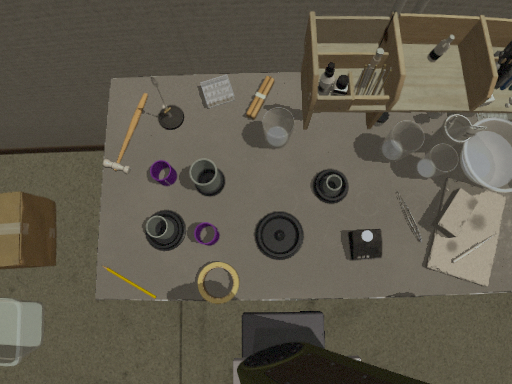

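View pics/side0.png

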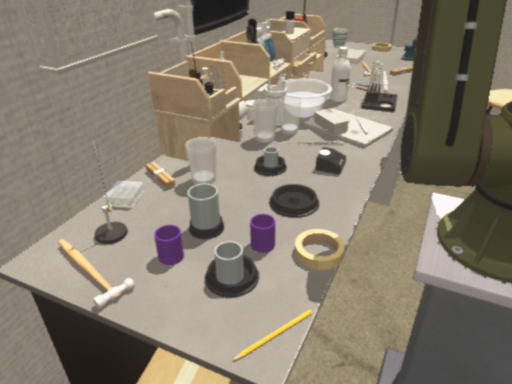

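```bash
python3 - <<'E'
from h import *
t=cv2.imread('pics/top0.png')
A=cv2.resize(t[145:265,130:250],(400,400),interpolation=cv2.INTER_CUBIC)
B=cv2.resize(t[145:265,250:370],(400,400),interpolation=cv2.INTER_CUBIC)
out=np.hstack([A,B]); out=cv2.convertScaleAbs(out,alpha=1.5)
cv2.imwrite('pics/crop0.png',out)
E
```

```text
(no output)
```

View pics/crop0.png

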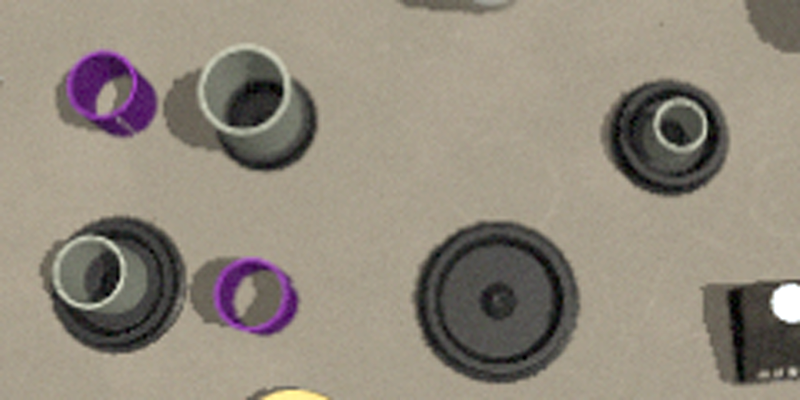

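Small flask is at top view (334,182) and the medium is at (157,227). The large is at (203,172). All three are steel grey. The purple look-alikes at (161,171) and (207,234) are rejected. The spare base is at (279,235).

```bash
cat >> h.py <<'E'
from scipy.optimize import least_squares
def fitc(P,R):
    m=P[:,:2].mean(0)
    r=least_squares(lambda c:np.hypot(*(P[:,:2]-c).T)-R,m,loss='soft_l1',f_scale=1.5)
    return r.x,np.abs(r.fun).mean()
def base(c,uv0,R,thr,cone=75):
    """foot edge: dark pixels, radial dark->light transitions on the side facing the camera's nadir"""
    g=cv2.cvtColor(c['color'],cv2.COLOR_RGB2GRAY).astype(np.float32)
    nad=ray(c,[[0,0]])[0][:2]; ctr=onplane(c,[uv0],4)[0,:2]
    a0=np.arctan2(*(nad-ctr)[::-1]); pts=[]
    for a in a0+np.radians(np.arange(-cone,cone+1,5)):
        rr=np.arange(R-15,R+16,.5); W=np.c_[ctr[0]+rr*np.cos(a),ctr[1]+rr*np.sin(a),0*rr+4]
        px=proj(c,W).astype(np.float32)
        v=cv2.remap(g,px[:,0].reshape(1,-1),px[:,1].reshape(1,-1),cv2.INTER_LINEAR)[0]
        i=np.where(v<thr)[0]
        if len(i) and i[-1]<len(v)-3: pts.append(W[i[-1]])
    return (*fitc(np.array(pts),R),len(pts))
E
python3 - <<'E'
from h import *
c=shot('top')
cr=lambda X,Y,ox:[(X+.5)/3.3333-.5+ox,(Y+.5)/3.3333-.5+145]
for n,p,z,R in(('L',(244.5,88.5,130),102,33),('M',(89,273,130),72,27),('S',(281,125,250),60,20)):
    print(n,onplane(c,[cr(*p)],z)[0].round(1))
for n,p,R in(('small',(270,125,130),41),('large',(120,284,130),54),('medium',(270,137,250),47),('spare',(97.5,301.5,250),63)):
  for th in(50,65): print(n,th,base(c,cr(*p),R,th))
for n,p in(('purpA',[161,171]),('purpB',[207,231]),('tape',[218,283]),('scale',[365,244]),('glass',[279,122])): print(n,onplane(c,[p],50)[0].round())
E
```

```text
L [604.4 219.7 102. ]
M [476.5 337.5  72. ]
S [581.4 -98.9  60. ]
small 50 (array([604.75829681, 220.54320104]), np.float64(0.4389218129754341), 31)
small 65 (array([604.00715184, 219.7686428 ]), np.float64(0.29953061947658205), 31)
large 50 (array([475.50540742, 339.49265849]), np.float64(0.934868618681502), 31)
large 65 (array([474.81218025, 336.92679733]), np.float64(0.9507065326052128), 31)
medium 50 (array([ 585.99151066, -100.06772455]), np.float64(0.3981756341166384), 31)
medium 65 (array([585.09827276, -98.81696088]), np.float64(0.38791140140163805), 31)
spare 50 (array([460.00999232,  38.30410623]), np.float64(0.5819077446901433), 31)
spare 65 (array([458.68761626,  38.8801118 ]), np.float64(0.36860622291936646), 31)
purpA [621. 338.  50.]
purpB [466. 217.  50.]
tape [340. 189.  50.]
scale [ 428. -169.   50.]
glass [746.  33.  50.]
```

```bash
cat >> h.py <<'E'
def go(x,y,z):
    s=monitor.read_state(); w=s['eef_rot'][2]; d=np.array([x,y,z])-s['eef_pos']
    print('cm dx %.2f dy %.2f dz %.2f'%tuple(np.array([d[0]*np.cos(w)+d[1]*np.sin(w),-d[2],-d[0]*np.sin(w)+d[1]*np.cos(w)])/10),'t',s['clock'],s['eef_pos'].round(1),s['eef_rot'].round(3))
E
python3 -c "
from h import *; go(604.2,219.9,213)"
python3 -m jog '[{"grip":9.4,"dx":-55.2,"dy":0,"dz":64.3},{"dx":-55.2,"dy":0,"dz":64.3},{"dx":-55.2,"dy":0,"dz":64.3},{"dx":-55.2,"dy":0,"dz":64.3},{"dx":-55.2,"dy":0,"dz":64.3},{"dx":-55.2,"dy":0,"dz":64.3},{"dx":-55.2,"dy":0,"dz":64.3},{"dx":-55.2,"dy":0,"dz":64.3},{"dx":-55.2,"dy":0,"dz":64.3},{"dx":-55.2,"dy":0,"dz":64.3},{"dx":-55.2,"dy":0,"dz":64.3},{"dx":-55.2,"dy":0,"dz":64.3},{"dx":-55.2,"dy":0,"dz":64.3},{"dx":-55.2,"dy":0,"dz":64.3},{"dx":-55.2,"dy":0,"dz":64.3},{"dx":-55.2,"dy":0,"dz":64.3},{"dx":-55.2,"dy":0,"dz":64.3},{"dx":-55.2,"dy":0,"dz":64.3},{"dx":-55.2,"dy":0,"dz":64.3},{"dx":-55.2,"dy":0,"dz":64.3}]'
python3 -c "
from h import *; go(604.2,219.9,213)"
```

```text
cm dx -55.19 dy 0.00 dz 64.30 t 0.15 [ 186.4 -517.3  213. ] [-1.571e+00  1.000e-03 -1.225e+00]
cm dx -55.19 dy 0.00 dz 64.30 t 0.15 [ 186.4 -517.3  213. ] [-1.571e+00  1.000e-03 -1.225e+00]validation failed for argument at $[0]...
```

```bash

python3 -m jog '[{"grip":9.4,"dx":-55.2,"dy":0,"dz":64.3,"spin":0},{"grip":9.4,"dx":-55.2,"dy":0,"dz":64.3,"spin":0},{"grip":9.4,"dx":-55.2,"dy":0,"dz":64.3,"spin":0},{"grip":9.4,"dx":-55.2,"dy":0,"dz":64.3,"spin":0},{"grip":9.4,"dx":-55.2,"dy":0,"dz":64.3,"spin":0},{"grip":9.4,"dx":-55.2,"dy":0,"dz":64.3,"spin":0},{"grip":9.4,"dx":-55.2,"dy":0,"dz":64.3,"spin":0},{"grip":9.4,"dx":-55.2,"dy":0,"dz":64.3,"spin":0},{"grip":9.4,"dx":-55.2,"dy":0,"dz":64.3,"spin":0},{"grip":9.4,"dx":-55.2,"dy":0,"dz":64.3,"spin":0},{"grip":9.4,"dx":-55.2,"dy":0,"dz":64.3,"spin":0},{"grip":9.4,"dx":-55.2,"dy":0,"dz":64.3,"spin":0},{"grip":9.4,"dx":-55.2,"dy":0,"dz":64.3,"spin":0},{"grip":9.4,"dx":-55.2,"dy":0,"dz":64.3,"spin":0},{"grip":9.4,"dx":-55.2,"dy":0,"dz":64.3,"spin":0},{"grip":9.4,"dx":-55.2,"dy":0,"dz":64.3,"spin":0},{"grip":9.4,"dx":-55.2,"dy":0,"dz":64.3,"spin":0},{"grip":9.4,"dx":-55.2,"dy":0,"dz":64.3,"spin":0}]'; echo
python3 -c "
from h import *; go(604.2,219.9,82); shot('side','side1')"
```

```text
clock: 2.4
eef_pos: [604.2, 219.2, 213.8]
eef_rot: [-1.57, -0.0, -1.226]
wrist_force: [-0.3, 0.0, -0.5]
finger_gap: 94.0

cm dx -0.07 dy 13.18 dz 0.02 t 2.4 [604.2 219.2 213.8] [-1.57  -0.    -1.226]
```

View pics/side1.png

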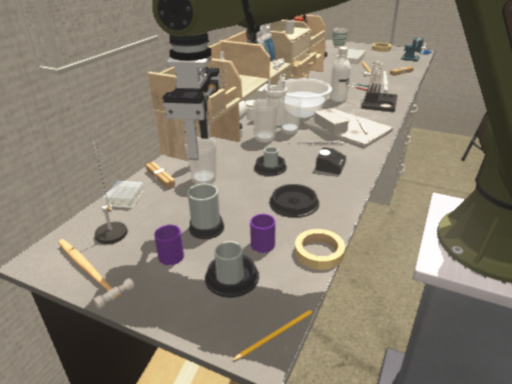

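```bash
python3 - <<'E'
from h import *
c=shot('side')
print(proj(c,[[604.2,219.2,213.8],[604.2,219.2,205.8],[604.4,219.7,102],[604.4,219.7,22],[476.5,337.5,72],[581.4,-98.9,60]]).round(1))
E
```

```text
[[197.8 143.4]
 [198.2 146.9]
 [202.1 189.8]
 [205.  219.3]
 [228.3 248.6]
 [270.7 148.5]]
```

```bash

python3 -m jog '[{"grip":9.4,"dx":0,"dy":4,"dz":0,"spin":0},{"grip":9.4,"dx":0,"dy":8,"dz":0,"spin":0},{"grip":9.4,"dx":0,"dy":10,"dz":0,"spin":0},{"grip":9.4,"dx":0,"dy":12,"dz":0,"spin":0},{"grip":9.4,"dx":0,"dy":13.1,"dz":0,"spin":0},{"grip":9.4,"dx":0,"dy":13.1,"dz":0,"spin":0}]' 25
python3 -m jog '[{"grip":8.0,"dx":0,"dy":0,"dz":0,"spin":0},{"grip":7.2,"dx":0,"dy":0,"dz":0,"spin":0},{"grip":6.8,"dx":0,"dy":0,"dz":0,"spin":0},{"grip":6.4,"dx":0,"dy":0,"dz":0,"spin":0},{"grip":6,"dx":0,"dy":0,"dz":0,"spin":0},{"grip":6,"dx":0,"dy":0,"dz":0,"spin":0},{"grip":6,"dx":0,"dy":0,"dz":0,"spin":0},{"grip":6,"dx":0,"dy":0,"dz":0,"spin":0}]' 25
python3 -c "
from h import *; go(459.3,38.6,185)"
```

```text
clock: 3.25
eef_pos: [604.1, 219.8, 82.1]
eef_rot: [-1.572, 0.0, -1.225]
wrist_force: [0.4, 0.3, 0.8]
finger_gap: 93.7
clock: 4.25
eef_pos: [604.4, 219.8, 82.8]
eef_rot: [-1.57, -0.0, -1.225]
wrist_force: [-1.2, -2.4, 5.4]
finger_gap: 65.7
cm dx 12.13 dy -10.22 dz -19.79 t 4.25 [604.4 219.8  82.8] [-1.57  -0.    -1.225]
```

```bash

python3 -m jog '[{"grip":6,"dx":0,"dy":-1,"dz":0,"spin":0},{"grip":6,"dx":0,"dy":-3,"dz":0,"spin":0},{"grip":6,"dx":0,"dy":-6,"dz":0,"spin":0},{"grip":6,"dx":0,"dy":-8,"dz":0,"spin":0},{"grip":6,"dx":2,"dy":-8,"dz":-3.3,"spin":0},{"grip":6,"dx":4,"dy":-8,"dz":-6.6,"spin":0},{"grip":6,"dx":6,"dy":-8,"dz":-9.9,"spin":0},{"grip":6,"dx":8,"dy":-8,"dz":-13.2,"spin":0},{"grip":6,"dx":10,"dy":-8,"dz":-16.5,"spin":0},{"grip":6,"dx":12.1,"dy":-8,"dz":-19.8,"spin":0},{"grip":6,"dx":12.1,"dy":-5,"dz":-19.8,"spin":0},{"grip":6,"dx":12.1,"dy":-2.4,"dz":-19.8,"spin":0},{"grip":6,"dx":12.1,"dy":-2.4,"dz":-19.8,"spin":0}]' 25
python3 -c "
from h import *; go(459.3,38.6,66); shot('side','side2')"
```

```text
clock: 5.88
eef_pos: [458.4, 38.9, 106.2]
eef_rot: [-1.573, 0.001, -1.225]
wrist_force: [-0.3, -0.0, -3.4]
finger_gap: 66.0
cm dx 0.06 dy 4.02 dz 0.07 t 5.875 [458.4  38.9 106.2] [-1.573e+00  1.000e-03 -1.225e+00]
```

View pics/side2.png

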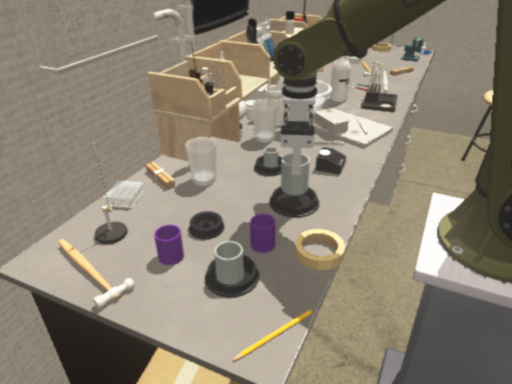

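Large flask is held upright over the spare base (295,180). The small base at (207,224) is now empty and in full view.

```bash

python3 -m jog '[{"grip":6,"dx":0,"dy":1.5,"dz":0,"spin":0},{"grip":6,"dx":0,"dy":2.7,"dz":0,"spin":0},{"grip":6,"dx":0,"dy":3.3,"dz":0,"spin":0},{"grip":6,"dx":0,"dy":3.6,"dz":0,"spin":0},{"grip":6,"dx":0,"dy":3.8,"dz":0,"spin":0},{"grip":6,"dx":0,"dy":3.95,"dz":0,"spin":0},{"grip":6,"dx":0,"dy":3.95,"dz":0,"spin":0},{"grip":6,"dx":0,"dy":3.95,"dz":0,"spin":0}]'
python3 - <<'E'
from h import *
go(459.3,38.6,66); c=shot('top')
o=proj(c,[[604.2,220,4],[585.5,-99,4]])
for n,p,R in(('small',o[0],41),('medium',o[1],47)):
  for th in(50,65): print(n,th,base(c,p,R,th,175 if n=='small' else 75))
E
```

```text
clock: 6.92
eef_pos: [459.1, 38.9, 67.1]
eef_rot: [-1.571, -0.0, -1.225]
wrist_force: [0.0, 0.0, -3.6]
finger_gap: 66.1
cm dx 0.03 dy 0.11 dz 0.01 t 6.925 [459.1  38.9  67.1] [-1.571 -0.    -1.225]
small 50 (array([602.10391617, 219.89889468]), np.float64(2.7145309944735945), 71)
small 65 (array([603.63038502, 220.58711578]), np.float64(0.6580815666333211), 71)
medium 50 (array([ 586.52341498, -100.707921  ]), np.float64(0.6752086433272078), 28)
medium 65 (array([585.25854762, -99.36192538]), np.float64(0.5065423708044757), 28)
```

```bash

python3 -m jog '[{"grip":6,"dx":0,"dy":0.08,"dz":0,"spin":0},{"grip":6,"dx":0,"dy":0.16,"dz":0,"spin":0},{"grip":6,"dx":0,"dy":0.16,"dz":0,"spin":0}]'
python3 -m jog '[{"grip":6.7,"dx":0,"dy":0,"dz":0,"spin":0},{"grip":6.9,"dx":0,"dy":0,"dz":0,"spin":0},{"grip":7.3,"dx":0,"dy":0,"dz":0,"spin":0},{"grip":8.2,"dx":0,"dy":0,"dz":0,"spin":0},{"grip":8.8,"dx":0,"dy":0,"dz":0,"spin":0},{"grip":9.2,"dx":0,"dy":0,"dz":0,"spin":0},{"grip":9.2,"dx":0,"dy":-3,"dz":0,"spin":0},{"grip":9.2,"dx":0,"dy":-8,"dz":0,"spin":0},{"grip":9.2,"dx":0,"dy":-9,"dz":0,"spin":0},{"grip":9.2,"dx":0,"dy":-9,"dz":0,"spin":0}]'
python3 -c "
from h import *; go(582,-99,155); go(582,-99,40); go(603.9,220.2,150)"
```

```text
clock: 7.35
eef_pos: [459.3, 38.9, 66.7]
eef_rot: [-1.57, -0.0, -1.225]
wrist_force: [-9.5, -0.4, 17.0]
finger_gap: 66.1
clock: 8.6
eef_pos: [459.0, 38.9, 155.3]
eef_rot: [-1.57, -0.0, -1.225]
wrist_force: [0.4, 0.3, -0.2]
finger_gap: 91.9
cm dx 17.14 dy 0.03 dz 6.90 t 8.6 [459.   38.9 155.3] [-1.57  -0.    -1.225]
cm dx 17.14 dy 11.53 dz 6.90 t 8.6 [459.   38.9 155.3] [-1.57  -0.    -1.225]
cm dx -12.15 dy 0.53 dz 19.78 t 8.6 [459.   38.9 155.3] [-1.57  -0.    -1.225]
```

```bash

python3 -m jog '[{"grip":9.2,"dx":4.3,"dy":0,"dz":1.7,"spin":0},{"grip":9.2,"dx":8.6,"dy":0,"dz":3.4,"spin":0},{"grip":9.2,"dx":12.9,"dy":0,"dz":5.2,"spin":0},{"grip":9.2,"dx":17.1,"dy":0,"dz":6.9,"spin":0},{"grip":9.2,"dx":17.1,"dy":3,"dz":6.9,"spin":0},{"grip":9.2,"dx":17.1,"dy":6,"dz":6.9,"spin":0},{"grip":8.2,"dx":17.1,"dy":8.5,"dz":6.9,"spin":0},{"grip":7.5,"dx":17.1,"dy":10.5,"dz":6.9,"spin":0},{"grip":7,"dx":17.1,"dy":11.5,"dz":6.9,"spin":0},{"grip":6,"dx":17.1,"dy":11.5,"dz":6.9,"spin":0}]'
python3 -m jog '[{"grip":5,"dx":0,"dy":0,"dz":0,"spin":0},{"grip":4.6,"dx":0,"dy":0,"dz":0,"spin":0},{"grip":4.2,"dx":0,"dy":0,"dz":0,"spin":0},{"grip":3.8,"dx":0,"dy":0,"dz":0,"spin":0},{"grip":3.5,"dx":0,"dy":0,"dz":0,"spin":0},{"grip":3.5,"dx":0,"dy":0,"dz":0,"spin":0},{"grip":3.5,"dx":0,"dy":0,"dz":0,"spin":0}]' 20
python3 - <<'E'
from h import *
go(582,-99,40); c=shot('side')
cv2.imwrite('pics/s3.png',cv2.resize(c['color'][110:190,215:325,::-1],None,fx=5,fy=5))
E
```

```text
clock: 9.85
eef_pos: [581.3, -98.5, 39.2]
eef_rot: [-1.573, 0.001, -1.225]
wrist_force: [-0.3, -0.5, 0.2]
finger_gap: 62.9
clock: 10.72
eef_pos: [582.1, -98.8, 40.8]
eef_rot: [-1.57, -0.001, -1.225]
wrist_force: [-0.2, -1.7, 6.1]
finger_gap: 40.0
cm dx 0.02 dy 0.08 dz -0.02 t 10.725 [582.1 -98.8  40.8] [-1.570e+00 -1.000e-03 -1.225e+00]
```

View pics/s3.png

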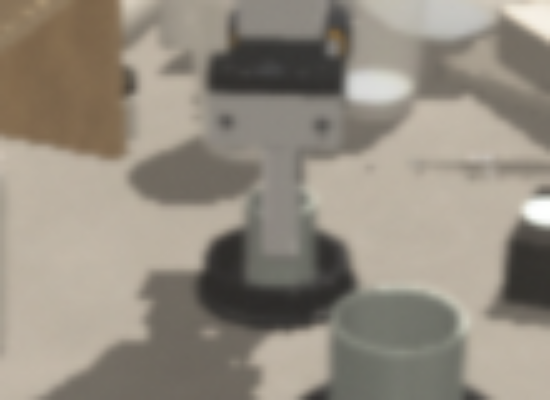

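Fingers are centred on the small flask (crop 281 against 280).

```bash

python3 -m jog '[{"grip":3.5,"dx":0,"dy":-1,"dz":0,"spin":0},{"grip":3.5,"dx":0,"dy":-3,"dz":0,"spin":0},{"grip":3.5,"dx":0,"dy":-6,"dz":0,"spin":0},{"grip":3.5,"dx":0,"dy":-8,"dz":0,"spin":0},{"grip":3.5,"dx":-3.7,"dy":-8,"dz":1.6,"spin":0},{"grip":3.5,"dx":-7.3,"dy":-8,"dz":3.2,"spin":0},{"grip":3.5,"dx":-11,"dy":-8,"dz":4.8,"spin":0},{"grip":3.5,"dx":-14.6,"dy":-8,"dz":6.4,"spin":0},{"grip":3.5,"dx":-18.3,"dy":-8,"dz":8,"spin":0},{"grip":3.5,"dx":-22,"dy":-8,"dz":9.6,"spin":0},{"grip":3.5,"dx":-25.6,"dy":-8,"dz":11.2,"spin":0},{"grip":3.5,"dx":-29.3,"dy":-8,"dz":12.9,"spin":0},{"grip":3.5,"dx":-29.3,"dy":-5,"dz":12.9,"spin":0},{"grip":3.5,"dx":-29.3,"dy":-2.5,"dz":12.9,"spin":0},{"grip":3.5,"dx":-29.3,"dy":-2.5,"dz":12.9,"spin":0},{"grip":3.5,"dx":-29.3,"dy":-2.5,"dz":12.9,"spin":0}]'
python3 - <<'E'
from h import *
go(603.9,220.2,40); c=shot('side'); t=shot('top')
cv2.imwrite('pics/s4.png',np.hstack([cv2.resize(c['color'][150:250,150:260,::-1],(440,400)),cv2.resize(t['color'][130:220,150:240,::-1],(360,400))]))
print(proj(c,[[603.9,220.2,22],[603.9,220.2,86]])); print(proj(t,[[603.9,220.2,22]]))
o=proj(t,[[585.5,-99,4]])
for th in(50,65): print(base(t,o[0],47,th,175))
E
```

```text
clock: 12.78
eef_pos: [604.4, 220.9, 66.7]
eef_rot: [-1.57, -0.0, -1.225]
wrist_force: [0.5, -0.4, -0.5]
finger_gap: 40.1
cm dx 0.05 dy 2.67 dz -0.07 t 12.775 [604.4 220.9  66.7] [-1.57  -0.    -1.225]
[[205.05431996 219.44677591]
 [202.7861214  196.06238501]]
[[208.03798517 179.17325021]]
(array([582.92384021, -97.49624904]), np.float64(3.2782332080059877), 71)
(array([584.19510754, -98.8325057 ]), np.float64(0.9630759413272619), 71)
```

View pics/s4.png

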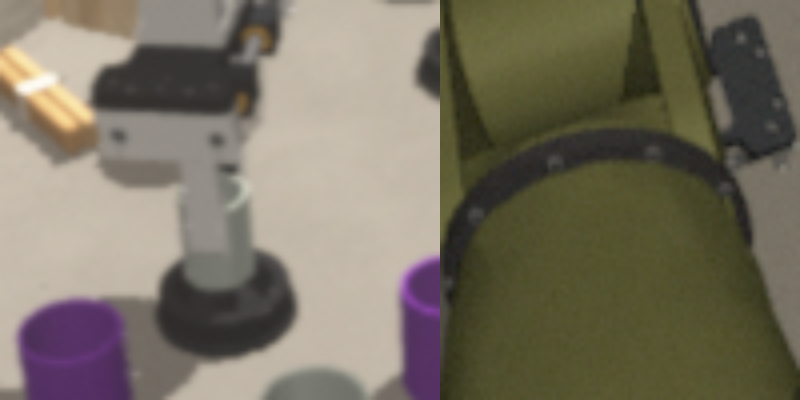

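```bash

python3 -m jog '[{"grip":3.5,"dx":0,"dy":0,"dz":-0.25,"spin":0},{"grip":3.5,"dx":0,"dy":0.8,"dz":-0.25,"spin":0},{"grip":3.5,"dx":0,"dy":1.4,"dz":-0.25,"spin":0},{"grip":3.5,"dx":0,"dy":2.0,"dz":-0.25,"spin":0},{"grip":3.5,"dx":0,"dy":2.3,"dz":-0.25,"spin":0},{"grip":3.5,"dx":0,"dy":2.5,"dz":-0.25,"spin":0},{"grip":3.5,"dx":0,"dy":2.5,"dz":-0.25,"spin":0}]'
python3 -m jog '[{"grip":3.5,"dx":0,"dy":0.1,"dz":0,"spin":0},{"grip":3.5,"dx":0,"dy":0.1,"dz":0,"spin":0},{"grip":3.5,"dx":0,"dy":0.1,"dz":0,"spin":0}]'
python3 -c "
from h import *; go(603.9,220.2,40)"
```

```text
clock: 13.75
eef_pos: [601.8, 220.0, 40.8]
eef_rot: [-1.57, -0.0, -1.225]
wrist_force: [-1.6, -0.7, 1.3]
finger_gap: 40.2
clock: 14.12
eef_pos: [601.9, 220.0, 40.7]
eef_rot: [-1.57, -0.0, -1.225]
wrist_force: [-4.9, -1.6, 11.8]
finger_gap: 40.1
cm dx 0.05 dy 0.07 dz 0.19 t 14.125 [601.9 220.   40.7] [-1.57  -0.    -1.225]
```

```bash

python3 -m jog '[{"grip":4.2,"dx":0,"dy":0,"dz":0,"spin":0},{"grip":4.5,"dx":0,"dy":0,"dz":0,"spin":0},{"grip":5.2,"dx":0,"dy":0,"dz":0,"spin":0},{"grip":6,"dx":0,"dy":0,"dz":0,"spin":0},{"grip":6.8,"dx":0,"dy":0,"dz":0,"spin":0},{"grip":7.4,"dx":0,"dy":-1,"dz":0,"spin":0},{"grip":8,"dx":0,"dy":-4,"dz":0,"spin":0},{"grip":9,"dx":0,"dy":-8,"dz":0,"spin":0},{"grip":9.2,"dx":0,"dy":-11,"dz":0,"spin":0},{"grip":9.2,"dx":0,"dy":-11,"dz":0,"spin":0}]'
python3 - <<'E'
from h import *
go(476,337.5,150);go(476,337.5,52); c=shot('side')
cv2.imwrite('pics/s5.png',cv2.resize(c['color'][170:300,140:300,::-1],None,fx=4,fy=4))
E
```

```text
clock: 15.38
eef_pos: [602.6, 220.2, 152.5]
eef_rot: [-1.566, -0.0, -1.225]
wrist_force: [0.0, -0.6, -0.2]
finger_gap: 91.9
cm dx -15.32 dy 0.25 dz -7.93 t 15.375 [602.6 220.2 152.5] [-1.566 -0.    -1.225]
cm dx -15.32 dy 10.05 dz -7.93 t 15.375 [602.6 220.2 152.5] [-1.566 -0.    -1.225]
```

View pics/s5.png

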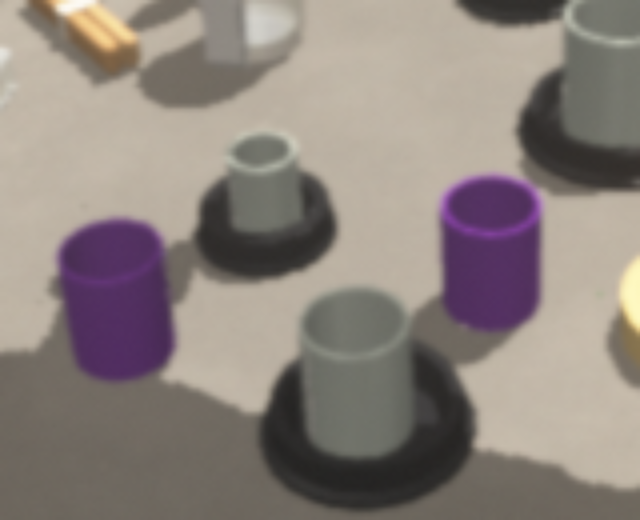

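Small flask stands centred and upright inside its collar (crop 263,180). The medium flask's rim is at crop (354,325), in agreement with the top-view estimate.

```bash

python3 -m jog '[{"grip":9.2,"dx":-5.1,"dy":0,"dz":-2.6,"spin":0},{"grip":9.2,"dx":-10.2,"dy":0,"dz":-5.2,"spin":0},{"grip":9.2,"dx":-15.3,"dy":0,"dz":-7.9,"spin":0},{"grip":9.2,"dx":-15.3,"dy":3,"dz":-7.9,"spin":0},{"grip":9.2,"dx":-15.3,"dy":6,"dz":-7.9,"spin":0},{"grip":9.2,"dx":-15.3,"dy":8,"dz":-7.9,"spin":0},{"grip":9.0,"dx":-15.3,"dy":9.5,"dz":-7.9,"spin":0},{"grip":8,"dx":-15.3,"dy":10,"dz":-7.9,"spin":0},{"grip":7,"dx":-15.3,"dy":10,"dz":-7.9,"spin":0}]'
python3 -m jog '[{"grip":6.2,"dx":0,"dy":0,"dz":0,"spin":0},{"grip":5.7,"dx":0,"dy":0,"dz":0,"spin":0},{"grip":5.4,"dx":0,"dy":0,"dz":0,"spin":0},{"grip":5.1,"dx":0,"dy":0,"dz":0,"spin":0},{"grip":4.8,"dx":0,"dy":0,"dz":0,"spin":0},{"grip":4.8,"dx":0,"dy":0,"dz":0,"spin":0},{"grip":4.8,"dx":0,"dy":0,"dz":0,"spin":0}]' 25
python3 -c "
from h import *; go(584.9,-99,152)"
```

```text
clock: 16.55
eef_pos: [475.4, 337.1, 49.4]
eef_rot: [-1.571, -0.0, -1.225]
wrist_force: [0.2, -0.1, -1.0]
finger_gap: 73.2
clock: 17.42
eef_pos: [475.7, 337.0, 49.8]
eef_rot: [-1.57, -0.0, -1.225]
wrist_force: [1.3, -3.2, 5.2]
finger_gap: 54.1
cm dx 44.72 dy -10.22 dz -4.50 t 17.425 [475.7 337.   49.8] [-1.57  -0.    -1.225]
```

```bash

python3 -m jog '[{"grip":4.8,"dx":0,"dy":-1,"dz":0,"spin":0},{"grip":4.8,"dx":0,"dy":-3,"dz":0,"spin":0},{"grip":4.8,"dx":0,"dy":-6,"dz":0,"spin":0},{"grip":4.8,"dx":0,"dy":-10,"dz":0,"spin":0},{"grip":4.8,"dx":4,"dy":-12,"dz":-0.4,"spin":0},{"grip":4.8,"dx":8,"dy":-12,"dz":-0.8,"spin":0},{"grip":4.8,"dx":12,"dy":-12,"dz":-1.2,"spin":0},{"grip":4.8,"dx":16,"dy":-12,"dz":-1.6,"spin":0},{"grip":4.8,"dx":20,"dy":-12,"dz":-2,"spin":0},{"grip":4.8,"dx":24,"dy":-12,"dz":-2.4,"spin":0},{"grip":4.8,"dx":28,"dy":-12,"dz":-2.8,"spin":0},{"grip":4.8,"dx":32,"dy":-12,"dz":-3.2,"spin":0},{"grip":4.8,"dx":36,"dy":-12,"dz":-3.6,"spin":0},{"grip":4.8,"dx":40,"dy":-12,"dz":-4.1,"spin":0},{"grip":4.8,"dx":44.7,"dy":-12,"dz":-4.6,"spin":0},{"grip":4.8,"dx":44.7,"dy":-8,"dz":-4.6,"spin":0},{"grip":4.8,"dx":44.7,"dy":-5,"dz":-4.6,"spin":0},{"grip":4.8,"dx":44.7,"dy":-2.5,"dz":-4.6,"spin":0},{"grip":4.8,"dx":44.7,"dy":-2.5,"dz":-4.6,"spin":0}]'
python3 - <<'E'
from h import *
go(584.9,-99,50); c=shot('side'); t=shot('top')
cv2.imwrite('pics/s6.png',cv2.resize(c['color'][110:200,215:335,::-1],None,fx=5,fy=5))
o=proj(t,[[474.9,337.5,4],[459.3,38.6,4]])
for th in(50,65): print(base(t,o[0],54,th,175))
E
```

```text
clock: 19.8
eef_pos: [582.7, -98.7, 73.0]
eef_rot: [-1.574, 0.002, -1.225]
wrist_force: [0.2, 0.6, -0.8]
finger_gap: 53.8
cm dx 0.11 dy 2.30 dz 0.20 t 19.8 [582.7 -98.7  73. ] [-1.574  0.002 -1.225]
(array([474.06907208, 335.46784384]), np.float64(3.858783531714677), 71)
(array([474.46840448, 336.13174745]), np.float64(1.7836799204001674), 71)
```

View pics/s6.png

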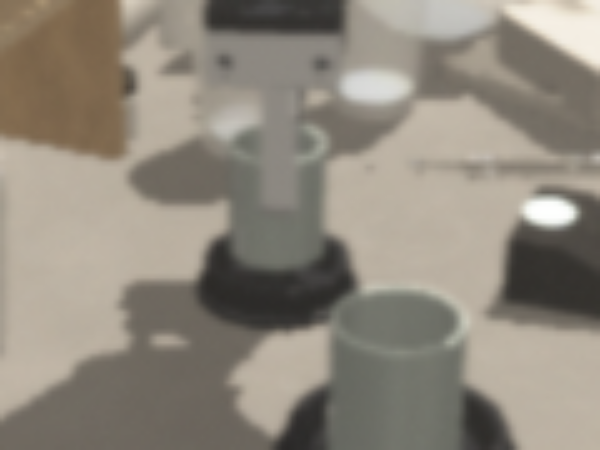

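Medium flask (crop centre 278) is over the medium base (crop centre about 279). Lowering it now.

```bash

python3 -m jog '[{"grip":4.8,"dx":0,"dy":0.8,"dz":0.05,"spin":0},{"grip":4.8,"dx":0,"dy":1.4,"dz":0.05,"spin":0},{"grip":4.8,"dx":0,"dy":1.9,"dz":0.05,"spin":0},{"grip":4.8,"dx":0,"dy":2.2,"dz":0.05,"spin":0},{"grip":4.8,"dx":0,"dy":2.35,"dz":0.05,"spin":0},{"grip":4.8,"dx":0,"dy":2.35,"dz":0.05,"spin":0},{"grip":4.8,"dx":0,"dy":2.35,"dz":0.05,"spin":0}]'
python3 -m jog '[{"grip":4.8,"dx":0,"dy":0.1,"dz":0,"spin":0},{"grip":4.8,"dx":0,"dy":0.1,"dz":0,"spin":0},{"grip":4.8,"dx":0,"dy":0.1,"dz":0,"spin":0}]'
```

```text
clock: 20.78
eef_pos: [584.2, -99.1, 50.9]
eef_rot: [-1.571, -0.0, -1.225]
wrist_force: [-0.1, -3.5, -2.2]
finger_gap: 54.0
clock: 21.15
eef_pos: [584.3, -99.2, 50.2]
eef_rot: [-1.57, -0.001, -1.225]
wrist_force: [0.4, -5.5, 3.1]
finger_gap: 53.7
```

```bash

python3 -m jog '[{"grip":4.8,"dx":0,"dy":0.06,"dz":0,"spin":0},{"grip":4.8,"dx":0,"dy":0.06,"dz":0,"spin":0}]'
python3 -m jog '[{"grip":5.5,"dx":0,"dy":0,"dz":0,"spin":0},{"grip":5.8,"dx":0,"dy":0,"dz":0,"spin":0},{"grip":6.5,"dx":0,"dy":0,"dz":0,"spin":0},{"grip":7.2,"dx":0,"dy":0,"dz":0,"spin":0},{"grip":8,"dx":0,"dy":0,"dz":0,"spin":0},{"grip":9,"dx":0,"dy":-1,"dz":0,"spin":0},{"grip":9.2,"dx":0,"dy":-4,"dz":0,"spin":0},{"grip":9.2,"dx":0,"dy":-8,"dz":0,"spin":0},{"grip":9.2,"dx":0,"dy":-10.5,"dz":0,"spin":0},{"grip":9.2,"dx":0,"dy":-10.5,"dz":0,"spin":0}]'
python3 - <<'E'
from h import *
c=shot('side'); cv2.imwrite('pics/s7.png',cv2.resize(c['color'][110:240,200:350,::-1],None,fx=4,fy=4))
go(459.2,38.9,155);go(459.2,38.9,66)
E
```

```text
clock: 21.4
eef_pos: [584.3, -99.2, 49.9]
eef_rot: [-1.57, -0.001, -1.225]
wrist_force: [-2.0, -5.2, 6.2]
finger_gap: 54.3
clock: 22.65
eef_pos: [584.9, -99.0, 156.6]
eef_rot: [-1.567, -0.002, -1.225]
wrist_force: [0.0, -0.2, -0.9]
finger_gap: 92.1
cm dx -17.20 dy -0.03 dz -7.09 t 22.7 [584.2 -98.9 154.7] [-1.570e+00 -1.000e-03 -1.225e+00]
cm dx -17.20 dy 8.87 dz -7.09 t 22.7 [584.2 -98.9 154.7] [-1.570e+00 -1.000e-03 -1.225e+00]
```

View pics/s7.png

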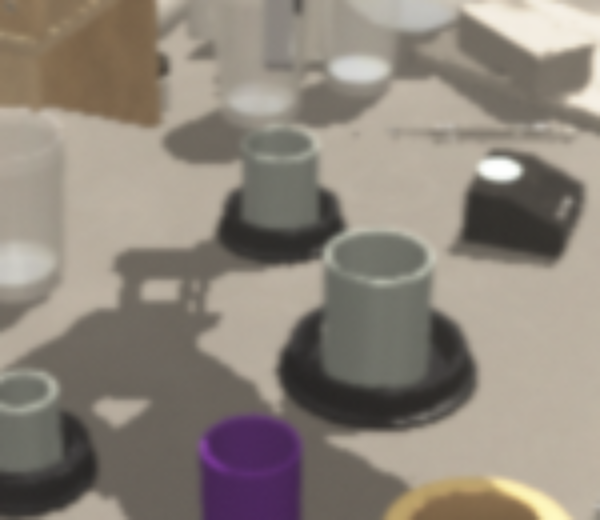

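Medium flask is upright and centred in its collar (crop 280,180). The large flask stands in the spare base (378,310). Fetching it now.

```bash

python3 -m jog '[{"grip":9.2,"dx":-4.3,"dy":0,"dz":-1.8,"spin":0},{"grip":9.2,"dx":-8.6,"dy":0,"dz":-3.6,"spin":0},{"grip":9.2,"dx":-12.9,"dy":0,"dz":-5.3,"spin":0},{"grip":9.2,"dx":-17.2,"dy":0,"dz":-7.1,"spin":0},{"grip":9.2,"dx":-17.2,"dy":2,"dz":-7.1,"spin":0},{"grip":9.2,"dx":-17.2,"dy":5,"dz":-7.1,"spin":0},{"grip":9.2,"dx":-17.2,"dy":7.5,"dz":-7.1,"spin":0},{"grip":9.2,"dx":-17.2,"dy":8.8,"dz":-7.1,"spin":0},{"grip":9.2,"dx":-17.2,"dy":8.8,"dz":-7.1,"spin":0}]'
python3 -m jog '[{"grip":8.0,"dx":0,"dy":0,"dz":0,"spin":0},{"grip":7.2,"dx":0,"dy":0,"dz":0,"spin":0},{"grip":6.8,"dx":0,"dy":0,"dz":0,"spin":0},{"grip":6.4,"dx":0,"dy":0,"dz":0,"spin":0},{"grip":6,"dx":0,"dy":0,"dz":0,"spin":0},{"grip":6,"dx":0,"dy":0,"dz":0,"spin":0},{"grip":6,"dx":0,"dy":0,"dz":0,"spin":0}]' 25
python3 -c "
from h import *; go(474.5,336.8,150)"
```

```text
clock: 23.82
eef_pos: [458.4, 38.9, 65.4]
eef_rot: [-1.573, 0.001, -1.225]
wrist_force: [-0.2, 0.1, -0.2]
finger_gap: 92.3
clock: 24.7
eef_pos: [459.2, 38.9, 66.6]
eef_rot: [-1.57, -0.0, -1.225]
wrist_force: [-2.8, 0.5, 5.2]
finger_gap: 66.0
cm dx -27.51 dy -8.34 dz 11.54 t 24.7 [459.2  38.9  66.6] [-1.57  -0.    -1.225]
```

```bash

python3 -m jog '[{"grip":6,"dx":0,"dy":-1,"dz":0,"spin":0},{"grip":6,"dx":0,"dy":-3,"dz":0,"spin":0},{"grip":6,"dx":0,"dy":-6,"dz":0,"spin":0},{"grip":6,"dx":0,"dy":-10,"dz":0,"spin":0},{"grip":6,"dx":0,"dy":-12,"dz":0,"spin":0},{"grip":6,"dx":-3.4,"dy":-12,"dz":1.4,"spin":0},{"grip":6,"dx":-6.9,"dy":-12,"dz":2.8,"spin":0},{"grip":6,"dx":-10.3,"dy":-12,"dz":4.3,"spin":0},{"grip":6,"dx":-13.7,"dy":-12,"dz":5.7,"spin":0},{"grip":6,"dx":-17.2,"dy":-12,"dz":7.2,"spin":0},{"grip":6,"dx":-20.6,"dy":-12,"dz":8.6,"spin":0},{"grip":6,"dx":-24,"dy":-12,"dz":10,"spin":0},{"grip":6,"dx":-27.5,"dy":-12,"dz":11.5,"spin":0},{"grip":6,"dx":-27.5,"dy":-8,"dz":11.5,"spin":0},{"grip":6,"dx":-27.5,"dy":-5,"dz":11.5,"spin":0},{"grip":6,"dx":-27.5,"dy":-2.4,"dz":11.5,"spin":0},{"grip":6,"dx":-27.5,"dy":-2.4,"dz":11.5,"spin":0},{"grip":6,"dx":-27.5,"dy":-2.4,"dz":11.5,"spin":0}]'
python3 - <<'E'
from h import *
go(474.5,336.8,66); c=shot('side'); cv2.imwrite('pics/s8.png',cv2.resize(c['color'][180:310,150:310,::-1],None,fx=4,fy=4))
E
```

```text
clock: 26.95
eef_pos: [474.4, 336.8, 91.5]
eef_rot: [-1.57, 0.0, -1.225]
wrist_force: [-0.1, -0.1, -3.8]
finger_gap: 66.4
cm dx 0.01 dy 2.55 dz 0.01 t 26.95 [474.4 336.8  91.5] [-1.57   0.    -1.225]
```

View pics/s8.png

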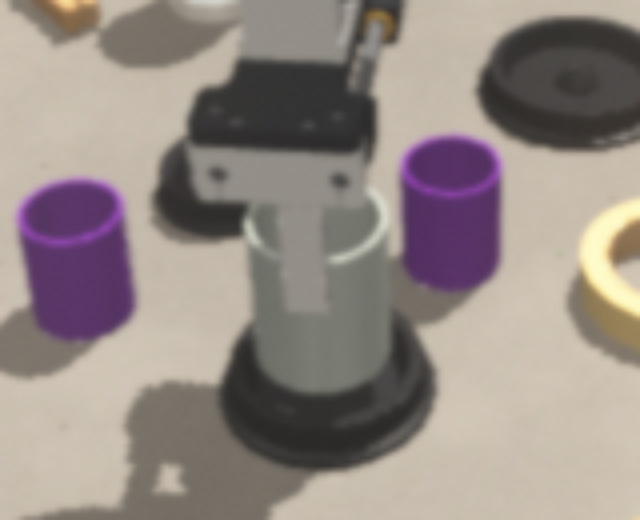

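Large flask bottom is at crop 323 and the large base centre at 328, within about 2 mm. Lowering it.

```bash

python3 -m jog '[{"grip":6,"dx":0,"dy":0.8,"dz":-0.1,"spin":0},{"grip":6,"dx":0,"dy":1.4,"dz":-0.1,"spin":0},{"grip":6,"dx":0,"dy":2.0,"dz":-0.1,"spin":0},{"grip":6,"dx":0,"dy":2.3,"dz":-0.1,"spin":0},{"grip":6,"dx":0,"dy":2.45,"dz":-0.1,"spin":0},{"grip":6,"dx":0,"dy":2.45,"dz":-0.1,"spin":0},{"grip":6,"dx":0,"dy":2.45,"dz":-0.1,"spin":0}]'
python3 -m jog '[{"grip":6,"dx":0,"dy":0.08,"dz":0,"spin":0},{"grip":6,"dx":0,"dy":0.12,"dz":0,"spin":0},{"grip":6,"dx":0,"dy":0.12,"dz":0,"spin":0}]'
```

```text
clock: 27.88
eef_pos: [473.1, 336.3, 66.7]
eef_rot: [-1.57, -0.0, -1.225]
wrist_force: [-4.4, -2.8, 7.5]
finger_gap: 66.2
clock: 28.25
eef_pos: [473.2, 336.3, 66.6]
eef_rot: [-1.57, -0.0, -1.225]
wrist_force: [-8.9, -6.3, 18.5]
finger_gap: 66.0
```

Floor contact at the same TCP height as the pickup (66.6), so I release and back away.

```bash

python3 -m jog '[{"grip":6.7,"dx":0,"dy":0,"dz":0,"spin":0},{"grip":6.9,"dx":0,"dy":0,"dz":0,"spin":0},{"grip":7.5,"dx":0,"dy":0,"dz":0,"spin":0},{"grip":8.4,"dx":0,"dy":0,"dz":0,"spin":0},{"grip":9.2,"dx":0,"dy":0,"dz":0,"spin":0},{"grip":9.2,"dx":0,"dy":-1,"dz":0,"spin":0},{"grip":9.2,"dx":0,"dy":-4,"dz":0,"spin":0},{"grip":9.2,"dx":0,"dy":-8,"dz":0,"spin":0},{"grip":9.2,"dx":0,"dy":-12,"dz":0,"spin":0},{"grip":9.2,"dx":4,"dy":-14,"dz":-4,"spin":0},{"grip":9.2,"dx":8,"dy":-14,"dz":-8,"spin":0},{"grip":9.2,"dx":12,"dy":-14,"dz":-8,"spin":0},{"grip":9.2,"dx":16,"dy":-14,"dz":-8,"spin":0},{"grip":9.2,"dx":20,"dy":-14,"dz":-8,"spin":0},{"grip":9.2,"dx":25,"dy":-14,"dz":-4,"spin":0},{"grip":9.2,"dx":30,"dy":-14,"dz":-4,"spin":0},{"grip":9.2,"dx":36,"dy":-14,"dz":-4,"spin":0},{"grip":9.2,"dx":42,"dy":-14,"dz":-4,"spin":0},{"grip":9.2,"dx":48,"dy":-14,"dz":-4,"spin":0},{"grip":9.2,"dx":54,"dy":-14,"dz":-4,"spin":0}]'
python3 -m jog '[{"grip":9.2,"dx":5,"dy":0,"dz":-4,"spin":0},{"grip":9.2,"dx":10,"dy":0,"dz":-8,"spin":0},{"grip":9.2,"dx":15,"dy":0,"dz":-12,"spin":0},{"grip":9.2,"dx":15,"dy":0,"dz":-12,"spin":0}]'
python3 - <<'E'
from h import *
print(monitor.read_state()['eef_pos'])
t=shot('top'); c=shot('side')
cv2.imwrite('pics/s9.png',np.vstack([np.hstack([cv2.resize(t['color'][145:265,a:a+120,::-1],(400,300)) for a in(130,250)]),np.hstack([cv2.resize(c['color'][110:305,150:410,::-1],(400,300)),cv2.resize(t['color'][:,:,::-1],(400,300))])]))
E
```

```text
clock: 30.75
eef_pos: [618.8, -187.3, 205.5]
eef_rot: [-1.57, -0.001, -1.225]
wrist_force: [0.9, -0.0, 0.3]
finger_gap: 92.0
clock: 31.25
eef_pos: [554.5, -370.7, 204.9]
eef_rot: [-1.571, -0.0, -1.23]
wrist_force: [-0.4, 0.0, -0.3]
finger_gap: 91.9
[ 554.49665367 -370.7040157   204.90027149]
```

View pics/s9.png

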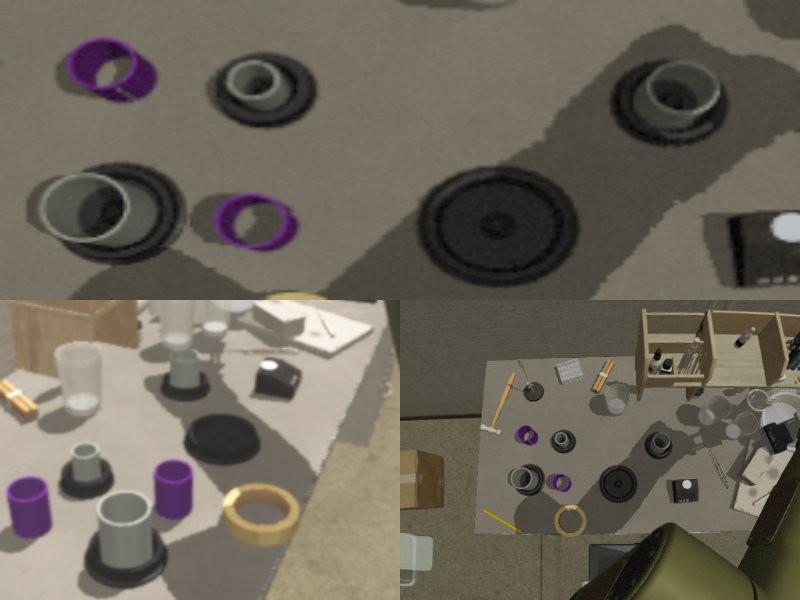

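```bash
python3 - <<'E'
from h import *
t=shot('top')
for n,X,Y,o,z,b in(('S',254.5,84,130,60,(603.9,220.2)),('M',282.5,92,250,72,(585.2,-99.2)),('L',85,208,130,86,(474.7,337))):
    p=onplane(t,[[(X+.5)/3.3333-.5+o,(Y+.5)/2.5-.5+145]],z)[0,:2]; print(n,p.round(1),(p-b).round(1))
for u in([218,283],[365,244],[279,122]): pass
E
```

```text
S [597.1 219.2] [-6.8 -1. ]
M [580.3 -97.6] [-4.9  1.6]
L [471.8 336. ] [-2.9 -1. ]
```

The small flask's offset looks larger than a seated flask allows (±2.5 mm), so I'm taking one closer look.

```bash
python3 - <<'E'
from h import *
t=shot('top'); c=shot('side')
f=lambda im,u,v:cv2.convertScaleAbs(cv2.resize(im['color'][v:v+40,u:u+40,::-1],(400,400),interpolation=cv2.INTER_CUBIC),alpha=1.4)
cv2.imwrite('pics/s10.png',np.hstack([f(t,188,160),f(c,186,195)]))
for n,b,z in(('c',(603.9,220.2),22),):
  print(((proj(t,[[*b,22],[*b,6],[*b,60]])-[188,160])*10+4.5).round(),((proj(c,[[*b,22],[*b,6],[*b,60]])-[186,195])*10+4.5).round())
E
```

```text
[[205. 196.]
 [214. 210.]
 [181. 161.]] [[195. 249.]
 [200. 305.]
 [182. 112.]]
```

View pics/s10.png

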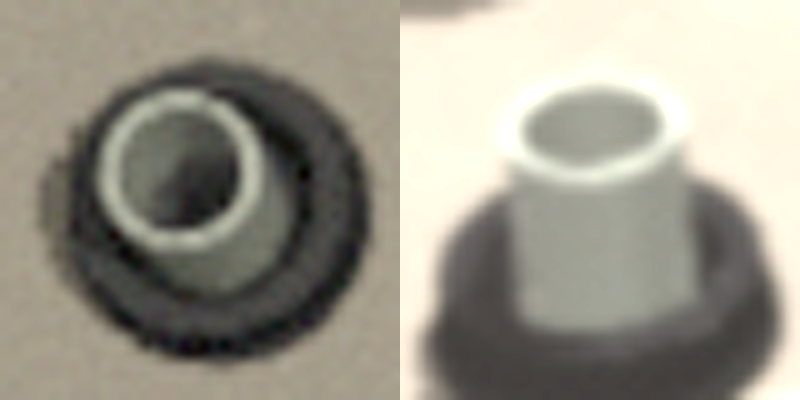

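The small flask's rim centre is within 0.7 px (about 2 mm) of prediction in the top view and 1.2 px (about 3 mm) in the side view. The side view also shows it no higher than a seated flask would be. It is seated, so I'm handing in.

```bash
python3 -c "
from h import *; print(ticket.sign_off())"
```

```text
the job is handed in; nothing more can be done
None
```

I moved the large flask to the spare base, then set the small, medium and large flasks into their own bases, and handed the job in. The robot clock was at about 31 s of the allowed 102 s, and sign-off gave no verdict.

- **Seating:** All three flasks were lowered until the wrist force showed contact. The tool was then within 0.1 mm of its pickup height on that flask's last move, so each underside should be on the inner floor. The final pictures show all three upright in the right collars, with the gripper clear.
- **Bystanders:** By eye, the glass, tape, scale and purple look-alikes had not moved. I took no measured check of them.
- **Check that disagreed:** A coarse final measurement put the small, medium and large flasks about 7, 5 and 3 mm off their base centres. Seated flasks can be at most about 2.5 mm off. A closer crop of the small flask cut its figure to about 2–3 mm and showed it sitting no higher than it should. I put the medium and large figures down to the same measurement error, but did not take close crops of them.

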